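# Clear the sherds off the kiln shelf and cover the pan

### The arm

A 6-joint arm with a two-finger parallel gripper is mounted at the origin on a cart in front of the work surface, level with it; the furniture and walls round the work are solid. World frame = base frame: x ahead of the robot, y to its left, z up, the work surface at z = 0. Lengths are in m, angles in rad, forces in N, time in s.
With the tool pointing down it reaches from about 0.275 to 0.825 m from the base axis. Payload 5.2 kg.
Tool frame: the origin (TCP) lies between the finger pads; the fingertips stand 11 mm ahead of it and the grasp point (between the pads) lies 8 mm behind it; z points along the fingers, x is the direction in which the jaws open and shut, and the axes are right-handed (so a half turn about z gives the same grasp; the last joint's range is limited). The gripper opens to 93 mm and grips with 3 to 60 N. Pads are 15 mm wide; open, the fingers measure 128 mm over their backs; the gripper's body (75 mm by 188 mm) begins 65 mm behind the grasp point.
Start: joints at [0.916, 0.259, 1.535, -0, 1.348, -0.203], TCP at [0.24, 0.495, 0.23] pointing down, gripper open.
Joint ranges: [-3.14, 3.14], [-0.91, 2.08], [0.19, 2.58], [-1.22, 4.36], [0.22, 2.71], [-3.12, 3.12]. Speed limits (rad/s): [2.57, 2.57, 3.14, 3.14, 3.14, 3.14].

### API

Orientations are given as a unit quaternion [x, y, z, w].
In Python, from plant import * gives the robot as it stands. The module is installed in compiled form; this text tells all that it offers.
- The arm moves only by the tool jog_arm, never from a script. Its argument "targets" is text: rows parted by semicolons, each of 4 numbers parted by spaces: the shift along the tool's x, y, z in m, then the turn about the tool's z in rad. A call has 1 to 5 rows; each row shifts and turns the commanded pose from where the row before left it, along the tool's axes as they then stand; what a row does not reach is not made up. A row lasts 1/8 s, in which the tool goes at most 62.5 mm and 10.7 degrees, less where a joint would pass 70% of its speed; a pose out of reach is approached as far as the arm can. A call with a gripper value outside its range is refused whole. "grip" is the closure, from -1 (fully open) to 1 (shut), set as the call begins (left out, the last holds). The fingers move at their own pace and stop on an object; "squeeze" is the grip in N (left out, the last holds). Time passes only in rows, so rows that do not move let the fingers close. It gives the time, the measured TCP pose, the force and the opening at its end, in the units of the state.
- state(): the state, without advancing time (a new reading comes with each control period).
- read_camera(name): name is "scene" or "top" or "wrist"; returns the picture (400x640x3 uint8, red, green, blue); there is no depth.
- camera_info(name): a dict with "camera_matrix" (3x3 intrinsics, pixels), "xyz" and "orientation" of the camera in the world; the wrist camera has in their place "tool_from_camera" (4x4, takes a point from camera to tool coordinates, whose origin is the TCP and whose axes are the tool frame's). Camera axes: x right, y down, z forward; pixel columns grow to the right and rows downward; lengths in m; the calibration is good to about 2 mm. A picture is of the moment at which its call begins: read the wrist's pose just before it. camera_info takes no time and is no camera call.
- hand_in(): hands the job in, once; it reports no verdict.
Trained networks look in the newest picture that a camera, given by its name, has taken for a name from the list of things; names that differ only in an ending like _2 or _b are one class to them, and where a whole thing is asked for, a point or a joint stands for the part that bears it (a point fixed in the world has none). Each returns a list of dicts, best first, with "p" (0 to 1); they miss things now and then, are a little off and sometimes report something else, mostly with a low value. They report only what shows in the picture. A call takes as long as a camera call.
- look_for(camera, target): "rect" ([left, top, right, bottom] in pixels, round what is visible of it).
- mark_of(camera, target): "position" ([column, row] in pixels: a listed point, or the origin of a listed thing).
The state is a dict: "time_s": time; "joint_pos": joint angles; "joint_velocities": joint speeds; "effort": joint torques, N m; "position": TCP position; "orientation": TCP orientation; "wrist_force": force on the tool from outside, world axes, zero at the start; "torque": the same for the moment, N m; "gripper_width": opening from 0.0 (shut) to 1.0 (fully open).
Only numpy, scipy, OpenCV 4.12 (cv2) and the standard library are available. Lean on these libraries where they do the work, as an engineer would, in place of code of your own. Each camera call takes 0.05 s, during which the arm holds its last target.

### The job

A pot burst in the test kiln: with the rubbing block, sweep all the sherds off the kiln shelf into the steel pan that is tucked under its edge, and leave the block standing on the cleared shelf; the sherds are sharp, so the fingers must not touch them. Then draw the pan clear of the shelf by its bail and lower its lid on gently, not dropped, so that it sits fully seated and level. Leave the other things on the desk where they are.

Things in the scene. Friction and masses are not known exactly. Their poses are not given: they have to be found in the camera images.
- kiln_shelf: Fixed: a cream, stained ceramic kiln shelf 170 x 160 x 15 mm, level on three upright square posts, its bare top 91 mm and its underside 76 mm above the desk. Origin on the desk under its centre; x along the 170 mm side, y along the 160 mm side, z up. The pan stands at the -y edge (y = -80 mm), which overhangs the nearest post by 33 mm.
- shelf_edge (a point): Middle of the shelf's -y top edge, over which the sherds are to go; axes as the shelf's.
- scraper: Rubbing block: a dark grey abrasive brick 100 x 34 x 20 mm (x, y, z) with a wooden grip on top. The grip is a bar 80 mm long (x), 24 mm wide (y), between 28 and 58 mm above the base, on a 16 mm wide neck. Origin at the centre of the underside; x along the length, z up. 0.35 kg. It starts standing on the desk.
- pan: Open sheet-steel pan, outside 160 x 95 x 70 mm (x, y, z), walls and floor 3 mm, rolled rim 3 mm proud outside (166 x 101 mm over it), a bail grip on its -y side. Origin at the centre of the underside; x along the 160 mm side, z up. It starts with the rim of its +y side 5 to 22 mm under the shelf's overhang, 6 mm below the shelf. 0.55 kg.
- pan_grip (a point): Middle of the pan's bail bar: a 9 mm round bar, 64 mm long along the pan's x, 55 mm above the desk and 42 mm out from the pan's -y wall.
- lid: Steel lid of the pan: flange 168 x 103 x 3 mm over a tapered plug 149 x 84 x 8 mm (2.5 mm clear inside the pan's walls all round; at its foot 8 mm narrower). Origin at the centre of the plug's underside, flange from 8 to 11 mm above; x along the length, z up. Starts plug down on the desk. Seated, its origin is 62 mm above the pan's. Fits either way round. 0.18 kg.
- lid_grip (a point): Centre of the lid's black bar handle, 30 mm above the lid's origin: 70 mm long (lid x), 16 mm wide (lid y), from 26 to 37 mm above the origin on two feet 52 mm apart, top of the flange at 11 mm.
- sherd0: Flat angular terracotta sherd about 29x23 mm and 8 mm thick, 13 g, lying on the shelf. Origin at the middle of its underside.
- sherd1: Flat angular terracotta sherd about 25x23 mm and 8 mm thick, 13 g, lying on the shelf. Origin at the middle of its underside.
- sherd2: Flat angular terracotta sherd about 33x19 mm and 8 mm thick, 13 g, lying on the shelf. Origin at the middle of its underside.
- sherd3: Flat angular terracotta sherd about 24x24 mm and 8 mm thick, 13 g, lying on the shelf. Origin at the middle of its underside.
- sherd4: Flat angular terracotta sherd about 26x20 mm and 8 mm thick, 13 g, lying on the shelf. Origin at the middle of its underside.
- bisque_cup: Bystander: pale unglazed cup, 75 mm wide, 64 mm high, behind the lid and the block. Origin under its centre.
- test_tile: Bystander: L-shaped glaze test tile, 40 x 41 mm foot, 76 mm high, behind the shelf. Origin under its foot.
- loop_tool: Bystander: wooden-handled loop tool lying flat, 177 mm long (its y), 22 mm wide, right of the lid and the block. Origin under its centre.

How it is judged:
By the outcome, as a careful person would: the job done as asked, in the order asked, and still so for the second after the job is handed in, with the robot touching nothing.
It also fails if it takes over 72 s, if anything falls off the work surface, if the arm or the gripper's body presses on something with over 40 N, if the wrist force passes 120 N, or if a joint passes its speed limit or range.

## Working session

There is one attempt and no reset: what is moved stays moved. The work goes in short steps, Python scripts to look and compute and a tool call to move; the robot and the scene stay as the last step left them, time stands still between calls to the robot, and variables do not carry over. Pictures are saved under pics/ and viewed, and the job is handed in when it is done.

Besides the shell and the picture viewer there is one more tool, called after "Request:" as name(argument=value, ...) on one line, values as JSON. jog_arm: Moves the arm, as the interface text tells. Its arguments: {"type":"object","properties":{"targets":{"type":"string"},"grip":{"type":"number"},"squeeze":{"type":"number"}},"required":["targets"]}

```bash
mkdir -p pics; ls; cat > h.py <<'E'
from plant import *
import numpy as np, cv2
from scipy.spatial.transform import Rotation as R
def cam(name, st=None):
    i=camera_info(name); K=np.array(i["camera_matrix"])
    if name=="wrist":
        T=np.eye(4);T[:3,:3]=R.from_quat(st["orientation"]).as_matrix();T[:3,3]=st["position"]
        M=T@np.array(i["tool_from_camera"]);return K,M[:3,:3],M[:3,3]
    o=np.array(i["orientation"])
    Rm=R.from_quat(o).as_matrix() if o.size==4 else o
    return K,Rm,np.array(i["xyz"])
def ray(c,px,z):
    K,Rm,t=c; d=Rm@np.linalg.inv(K)@np.array([px[0],px[1],1.]); s=(z-t[2])/d[2]; return t+s*d
def proj(c,P):
    K,Rm,t=c; q=(np.atleast_2d(P)-t)@Rm; q=q@K.T; return q[:,:2]/q[:,2:]
def save(name,fn):
    im=read_camera(name); cv2.imwrite("pics/"+fn,cv2.cvtColor(np.asarray(im),cv2.COLOR_RGB2BGR)); return im
E
python3 - <<'E'
from h import *
np.set_printoptions(precision=4,suppress=True)
st=state(); print(st["time_s"],st["position"],st["orientation"],st["gripper_width"])
for n in("scene","top","wrist"): print(n,camera_info(n)); save(n,n+"0.png")
c=cam("top")
Z={"kiln_shelf":0,"shelf_edge":.091,"scraper":0,"pan":0,"pan_grip":.055,"lid":0,"lid_grip":.03,"bisque_cup":0,"test_tile":0,"loop_tool":0,"sherd0":.091,"sherd1":.091,"sherd2":.091,"sherd3":.091,"sherd4":.091}
for k,z in Z.items():
    for d in mark_of("top",k)[:2]: print(k,round(d["p"],2),np.round(d["position"],1),ray(c,d["position"],z))
print(state()["time_s"])
E
```

```text
pics
0.0 [0.2398 0.4944 0.2288] [ 0.8475  0.5308 -0.0008  0.0003] 1.002799103619531
scene {'camera_matrix': array([[443.8655,   0.    , 317.5099],
       [  0.    , 443.8655, 201.9939],
       [  0.    ,   0.    ,   1.    ]]), 'xyz': array([-0.0616, -0.8163,  0.5384]), 'orientation': array([ 0.7847, -0.3291,  0.2097, -0.4816])}
top {'camera_matrix': array([[494.4206,   0.    , 321.7591],
       [  0.    , 494.4206, 199.9526],
       [  0.    ,   0.    ,   1.    ]]), 'xyz': array([ 0.3915, -0.2124,  1.3186]), 'orientation': array([-0.7033,  0.7057, -0.0598,  0.0606])}
wrist {'camera_matrix': array([[333.6901,   0.    , 320.4952],
       [  0.    , 333.6901, 201.0968],
       [  0.    ,   0.    ,   1.    ]]), 'tool_from_camera': array([[ 1.    , -0.0007,  0.0005,  0.0004],
       [ 0.0005,  0.9654,  0.2609, -0.0737],
       [-0.0007, -0.2609,  0.9654, -0.1538],
       [ 0.    ,  0.    ,  0.    ,  1.    ]])}
kiln_shelf 0.89 [305.6 236. ] [ 0.5209 -0.1678  0.    ]
shelf_edge 0.89 [271.8 236.9] [ 0.51   -0.0868  0.091 ]
shelf_edge 0.57 [313.  251.6] [ 0.4732 -0.1893  0.091 ]
scraper 0.85 
[... 332 characters left out ...]
.0437 0.    ]
test_tile 0.8 [265.7 171.8] [ 0.6971 -0.0583  0.    ]
loop_tool 0.7 [433.4 226. ] [ 0.5466 -0.5104  0.    ]
loop_tool 0.23 [385.6 209.7] [ 0.5912 -0.3833  0.    ]
sherd0 0.66 [311.1 253.4] [ 0.4688 -0.1846  0.091 ]
sherd0 0.63 [301.3 218.3] [ 0.5564 -0.16    0.091 ]
sherd1 0.66 [311.1 253.4] [ 0.4688 -0.1846  0.091 ]
sherd1 0.63 [301.3 218.3] [ 0.5564 -0.16    0.091 ]
sherd2 0.66 [311.1 253.4] [ 0.4688 -0.1846  0.091 ]
sherd2 0.63 [301.3 218.3] [ 0.5564 -0.16    0.091 ]
sherd3 0.66 [311.1 253.4] [ 0.4688 -0.1846  0.091 ]
sherd3 0.63 [301.3 218.3] [ 0.5564 -0.16    0.091 ]
sherd4 0.66 [311.1 253.4] [ 0.4688 -0.1846  0.091 ]
sherd4 0.63 [301.3 218.3] [ 0.5564 -0.16    0.091 ]
0.9
```

```bash
python3 - <<'E'
import cv2
a=cv2.imread("pics/top0.png")[140:300,200:460]
cv2.imwrite("pics/top0c.png",cv2.resize(a,(780,480),interpolation=cv2.INTER_CUBIC))
E
```

```text
(no output)
```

View pics/top0c.png

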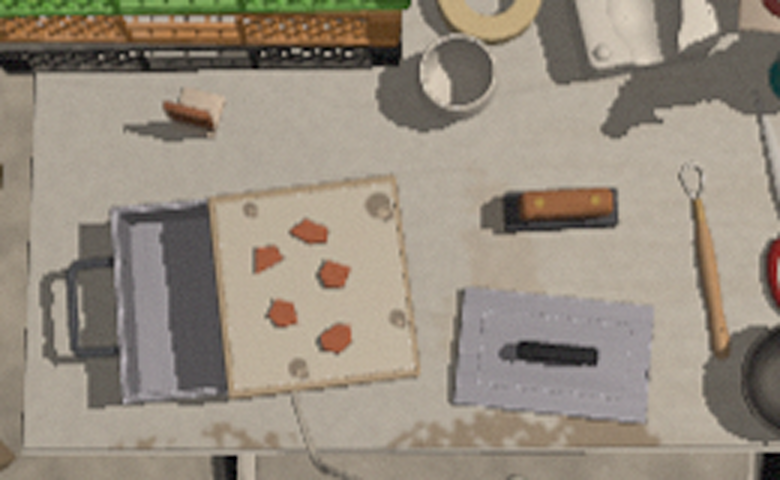

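View pics/scene0.png

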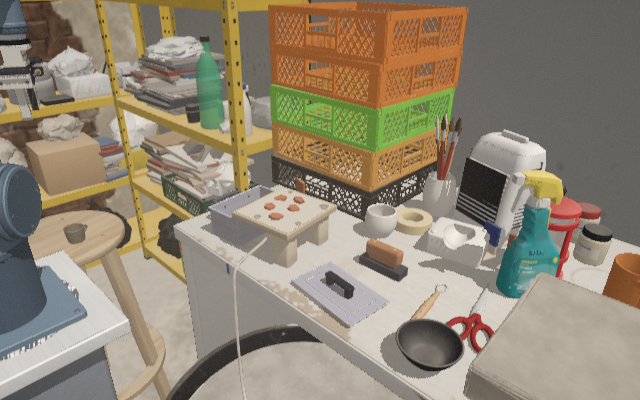

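View pics/top0.png

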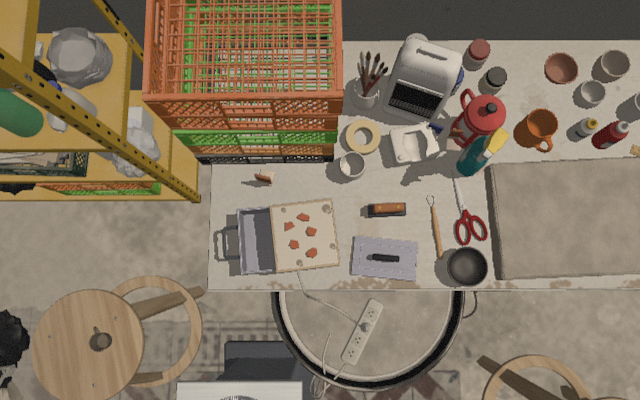

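The top view shows the shelf at about px 270–340 × 200–272, with 5 sherds on it. The pan is to its left (the shelf's -y is world +y) with the bail at col ~224. The block is at (387,210) and the lid at (384,257). Next I'll get precise shelf and object poses and plan the first transit.

```bash
cat >> h.py <<'E'
def yaw(st):
    m=R.from_quat(st["orientation"]).as_matrix(); return np.arctan2(m[1,0],m[0,0])
def rows(x,y,z,yw=None,n=None,st=None,half=True,vmax=.06):
    st=st or state(); p=np.array(st["position"]); y0=yaw(st)
    if yw is None: yw=y0
    dy=(yw-y0+np.pi)%(2*np.pi)-np.pi
    if half: dy=(dy+np.pi/2)%np.pi-np.pi/2
    d=np.array([x,y,z])-p
    k=n or max(1,int(np.ceil(max(np.linalg.norm(d)/vmax,abs(dy)/.18))))
    out=[]
    for i in range(k):
        a=y0+dy*i/k; s=d/k
        X=np.array([np.cos(a),np.sin(a)]);Y=np.array([np.sin(a),-np.cos(a)])
        out.append("%.4f %.4f %.4f %.3f"%(X@s[:2],Y@s[:2],-s[2],-dy/k))
    print("t=%.2f pos"%st["time_s"],p.round(4),"yaw %.4f"%y0,"F",np.round(st["wrist_force"],1),"w %.3f"%st["gripper_width"])
    for i in range(0,k,5): print("; ".join(out[i:i+5]))
E
python3 - <<'E'
from h import *
np.set_printoptions(precision=4,suppress=True)
c=cam("top")
print("shelf")
for u,v in [(210,197),(394,177),(418,376),(231,396)]: print(ray(c,(u/3+199.8,v/3+139.8),.091))
for u,v in [(310,232),(267,258),(334,274),(282,313),(336,338)]: print("sh",ray(c,(u/3+199.8,v/3+139.8),.097))
rows(.45,-.20,.30,0.)
E
```

```text
shelf
[ 0.5892 -0.0806  0.091 ]
[ 0.6057 -0.235   0.091 ]
[ 0.4398 -0.2536  0.091 ]
[ 0.424  -0.1003  0.091 ]
sh [ 0.5585 -0.1648  0.097 ]
sh [ 0.5369 -0.1292  0.097 ]
sh [ 0.5234 -0.1848  0.097 ]
sh [ 0.4913 -0.142   0.097 ]
sh [ 0.4707 -0.1864  0.097 ]
t=0.90 pos [0.2401 0.4948 0.2296] yaw 1.1190 F [0.4 0.2 0.2] w 0.997
-0.0410 0.0379 -0.0054 0.086; -0.0376 0.0412 -0.0054 0.086; -0.0339 0.0443 -0.0054 0.086; -0.0300 0.0471 -0.0054 0.086; -0.0258 0.0495 -0.0054 0.086
-0.0215 0.0515 -0.0054 0.086; -0.0170 0.0532 -0.0054 0.086; -0.0124 0.0545 -0.0054 0.086; -0.0076 0.0553 -0.0054 0.086; -0.0028 0.0558 -0.0054 0.086
0.0020 0.0558 -0.0054 0.086; 0.0068 0.0554 -0.0054 0.086; 0.0115 0.0546 -0.0054 0.086
```

Request:
jog_arm(targets="-0.041 0.038 -0.0055 0.086; -0.0375 0.041 -0.0055 0.086; -0.034 0.044 -0.0055 0.086; -0.03 0.047 -0.0055 0.086; -0.026 0.0495 -0.0055 0.086", grip=-1)

```text
time_s: 1.52
position: [0.3207, 0.2263, 0.2576]
orientation: [0.942, 0.337, 0.001, 0.0]
wrist_force: [0.2, 0.3, 0.4]
gripper_width: 0.998
```

Request:
jog_arm(targets="-0.0215 0.0515 -0.0055 0.086; -0.017 0.053 -0.0055 0.086; -0.0125 0.0545 -0.0055 0.086; -0.0075 0.055 -0.0055 0.086; -0.003 0.056 -0.0055 0.086")

```text
time_s: 2.15
position: [0.4012, -0.0411, 0.2852]
orientation: [0.992, 0.128, 0.001, 0.0]
wrist_force: [0.9, 0.7, 0.7]
gripper_width: 0.996
```

Request:
jog_arm(targets="0.002 0.056 -0.0055 0.086; 0.007 0.0555 -0.0055 0.086; 0.0115 0.0545 -0.0055 0.086; 0 0 0 0")

```text
time_s: 2.65
position: [0.4505, -0.2032, 0.3008]
orientation: [1.0, -0.002, -0.0, 0.0]
wrist_force: [0.7, 0.7, -0.3]
gripper_width: 1.001
```

```bash
python3 - <<'E'
from h import *
np.set_printoptions(precision=4,suppress=True)
st=state(); save("wrist","w1.png"); c=cam("wrist",st)
Z={"scraper":0,"lid":0,"lid_grip":.03,"shelf_edge":.091,"pan":0,"pan_grip":.055}
for k,z in Z.items():
    for d in mark_of("wrist",k)[:2]: print(k,round(d["p"],2),np.round(d["position"],1),ray(c,d["position"],z))
rows(.55,-.30,.25,0.05)
E
```

```text
scraper 0.97 [410.5 286. ] [ 0.5851 -0.3866  0.    ]
lid 0.66 [403.3 110.3] [ 0.5587 -0.1296 -0.    ]
lid 0.62 [330.2 280.3] [ 0.4634 -0.3765  0.    ]
lid_grip 0.82 [326.1 289.2] [ 0.4567 -0.3742  0.03  ]
lid_grip 0.21 [367.9 135.5] [ 0.509  -0.1598  0.03  ]
shelf_edge 0.9 [371.9  64.3] [ 0.5022 -0.0844  0.091 ]
shelf_edge 0.56 [412.9 286.3] [ 0.561  -0.3356  0.091 ]
pan 0.85 [363.4  43.6] [ 0.5039 -0.0488  0.    ]
pan_grip 0.44 [494.3 229.7] [ 0.6699 -0.2764  0.055 ]
t=3.00 pos [ 0.4497 -0.1983  0.3014] yaw 0.0028 F [-0.6 -0.6  0.4] w 1.002
0.0333 0.0340 0.0171 -0.016; 0.0328 0.0345 0.0171 -0.016; 0.0322 0.0350 0.0171 -0.016
```

View pics/w1.png

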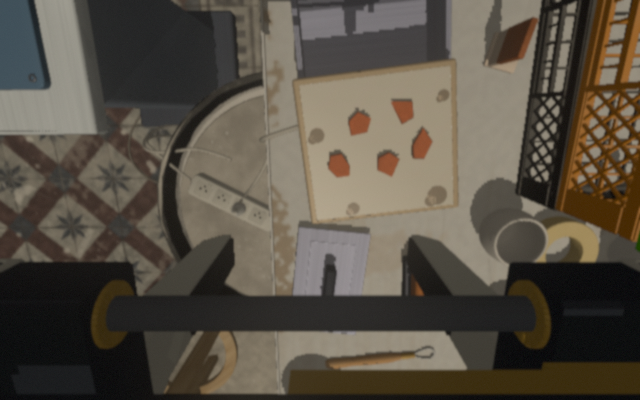

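Wrist view: shelf corners at roughly (295,80), (455,60), (458,205) and (313,220). The lid and block are partly behind the gripper crossbar. The arm has settled now, so I'll measure again.

```bash
python3 - <<'E'
from h import *
np.set_printoptions(precision=4,suppress=True)
st=state(); im=save("wrist","w2.png"); c=cam("wrist",st)
for k,z in {"scraper":0,"lid_grip":.03,"shelf_edge":.091,"kiln_shelf":0}.items():
    for d in mark_of("wrist",k)[:1]: print(k,round(d["p"],2),np.round(d["position"],1),ray(c,d["position"],z))
# cream shelf edge points refine
a=cv2.imread("pics/w2.png")[20:240,260:500]; cv2.imwrite("pics/w2c.png",cv2.resize(a,None,fx=2.7,fy=2.7,interpolation=cv2.INTER_CUBIC))
print(st["position"],yaw(st))
E
```

```text
scraper 0.56 [410.1 289.2] [ 0.5856 -0.3864 -0.    ]
lid_grip 0.88 [325.3 294.3] [ 0.4561 -0.3775  0.03  ]
shelf_edge 0.97 [372.5  70. ] [ 0.5017 -0.0843  0.091 ]
kiln_shelf 0.71 [366.6 137.7] [ 0.5107 -0.1594  0.    ]
[ 0.4497 -0.1983  0.3014] 0.0028312192316564903
```

View pics/w2c.png

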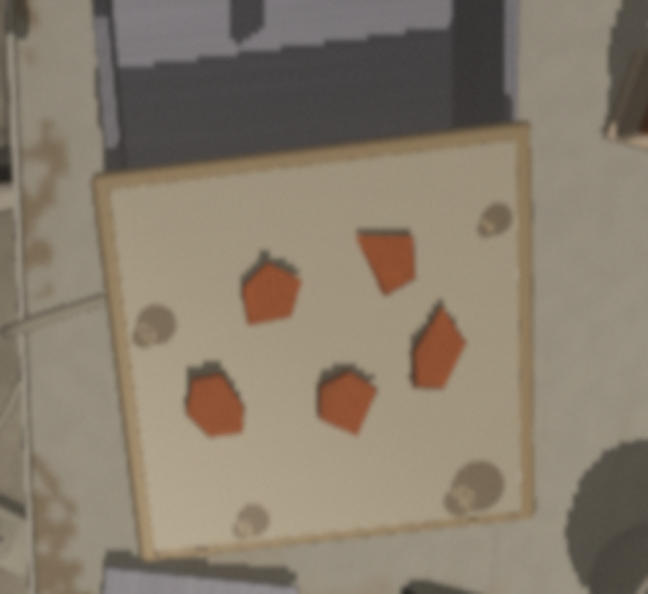

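The crop shows the shelf corners at (96,178), (526,124), (533,513) and (146,558), with all five sherds well inside. I'll fit the shelf pose and the sherd extents in the shelf frame.

```bash
cat >> h.py <<'E'
def fitrect(P,L,W):  # P 4x2 world corners, model corner order
    M=np.array([[L/2,-W/2],[-L/2,-W/2],[-L/2,W/2],[L/2,W/2]])
    cm=P.mean(0); H=M.T@(P-cm); a=np.arctan2(H[0,1]-H[1,0],H[0,0]+H[1,1])
    Rm=np.array([[np.cos(a),-np.sin(a)],[np.sin(a),np.cos(a)]]); res=(P-cm)-M@Rm.T
    return cm,a,res
E
python3 - <<'E'
from h import *
np.set_printoptions(precision=4,suppress=True)
st=state(); c=cam("wrist",st)
# model: +x -> world -x. corners -y edge: (96,178) is low world x => model +x
P=np.array([ray(c,(u/2.7+259.7,v/2.7+19.7),.091)[:2] for u,v in [(96,178),(526,124),(533,513),(146,558)]])
cm,a,res=fitrect(P,.17,.16); print("wrist",cm,a,res)
t=cam("top")
Q=np.array([ray(t,(u/3+199.8,v/3+139.8),.091)[:2] for u,v in [(231,396),(210,197),(394,177),(418,376)]])
c2,a2,r2=fitrect(Q,.17,.16); print("top",c2,a2,r2)
im=cv2.imread("pics/w2.png"); b,g,r=[im[...,i].astype(int) for i in range(3)]
m=((r-b>60)&(r-g>40)).astype(np.uint8); m[:, :300]=0; m[:,460:]=0; m[:60]=0; m[215:]=0
n,l,s,ce=cv2.connectedComponentsWithStats(m)
Rm=np.array([[np.cos(a),-np.sin(a)],[np.sin(a),np.cos(a)]])
for i in range(1,n):
    if s[i,4]<30: continue
    v,u=np.nonzero(l==i); W=np.array([ray(c,p,.099)[:2] for p in zip(u,v)]); q=(W-cm)@Rm
    print(q.mean(0),q.min(0),q.max(0))
E
```

```text
wrist [ 0.5134 -0.1675] -3.019814833804306 [[ 0.0034 -0.0021]
 [-0.0028 -0.0033]
 [-0.003   0.0025]
 [ 0.0025  0.0029]]
top [ 0.5147 -0.1674] -3.031595040438637 [[ 0.0026 -0.0031]
 [-0.0012 -0.0021]
 [-0.0022  0.0026]
 [ 0.0008  0.0026]]
[-0.0258 -0.0345] [-0.0346 -0.0442] [-0.0152 -0.0227]
[ 0.0207 -0.0266] [ 0.0094 -0.0376] [ 0.0307 -0.0166]
[-0.0428  0.0035] [-0.0527 -0.0121] [-0.0341  0.0165]
[0.0463 0.0144] [0.036  0.0023] [0.0567 0.0259]
[-0.0058  0.0189] [-0.0169  0.0077] [0.0042 0.0319]
```

```bash
python3 - <<'E'
from h import *
rows(.587,-.386,.20,0.0)
E
```

```text
t=3.25 pos [ 0.4499 -0.1991  0.3013] yaw 0.0018 F [ 0.3  0.5 -0.3] w 0.999
0.0274 0.0374 0.0203 0.000; 0.0274 0.0374 0.0203 0.000; 0.0274 0.0374 0.0203 0.000; 0.0274 0.0374 0.0203 0.000; 0.0274 0.0374 0.0203 0.000
```

Request:
jog_arm(targets="0.0275 0.0375 0.02 0; 0.0275 0.0375 0.02 0; 0.0275 0.0375 0.02 0; 0.0275 0.0375 0.02 0; 0.0275 0.0375 0.02 0", grip=-0.3)

```text
time_s: 3.88
position: [0.5885, -0.388, 0.2003]
orientation: [1.0, 0.001, 0.0, 0.0]
wrist_force: [0.4, -0.4, 0.9]
gripper_width: 0.651
```

Request:
jog_arm(targets="0 0 0 0; 0 0 0 0; 0 0 0 0")

```text
time_s: 4.25
position: [0.5876, -0.3861, 0.2029]
orientation: [1.0, 0.001, 0.001, 0.001]
wrist_force: [-0.1, 0.1, 0.8]
gripper_width: 0.652
```

```bash
python3 - <<'E'
from h import *
np.set_printoptions(precision=4,suppress=True)
st=state(); im=save("wrist","w3.png"); c=cam("wrist",st)
for k,z in {"scraper":0,"lid_grip":.03,"lid":0}.items():
    for d in mark_of("wrist",k)[:1]: print(k,round(d["p"],2),np.round(d["position"],1),ray(c,d["position"],z))
print(st["position"],yaw(st),st["gripper_width"])
E
```

```text
scraper 0.88 [324.1 177.8] [ 0.5908 -0.3831  0.    ]
lid_grip 0.59 [192.3 177.4] [ 0.4594 -0.3768  0.03  ]
lid 0.58 [201.7 172.2] [ 0.4584 -0.377   0.    ]
[ 0.5876 -0.3861  0.2029] 0.0016880484313978508 0.651574338398985
```

View pics/w3.png

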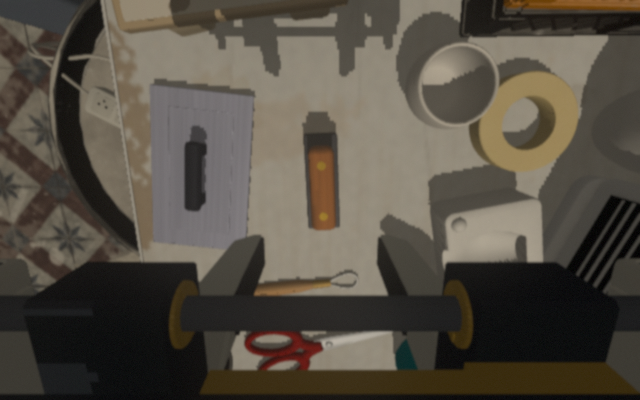

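The block lies between the open fingers: wooden grip at about (308..337, 150..229), lid handle at (186..206, 140..211). I'll fit both.

```bash
python3 - <<'E'
from h import *
np.set_printoptions(precision=4,suppress=True)
st=state(); c=cam("wrist",st); im=cv2.imread("pics/w3.png"); b,g,r=[im[...,i].astype(int) for i in range(3)]
def rect(m,z):
    v,u=np.nonzero(m); W=np.array([ray(c,p,z)[:2] for p in zip(u,v)]).astype(np.float32)
    return cv2.minAreaRect(W*1000)
m=np.zeros(r.shape,bool); m[140:235,295:345]=(r-b>55)[140:235,295:345]
print(m.sum(),rect(m,.058))
m=np.zeros(r.shape,bool); m[138:215,180:210]=(r+g+b<110)[138:215,180:210]
print(m.sum(),rect(m,.037))
a=im[60:260,130:360]; cv2.imwrite("pics/w3c.png",cv2.resize(a,None,fx=3,fy=3,interpolation=cv2.INTER_CUBIC))
E
```

```text
1707 ((588.3375244140625, -384.67694091796875), (20.508670806884766, 73.72187042236328), 2.905486822128296)
94 ((470.8395690917969, -371.8726501464844), (12.993762969970703, 58.946773529052734), 2.3133656978607178)
```

View pics/w3c.png

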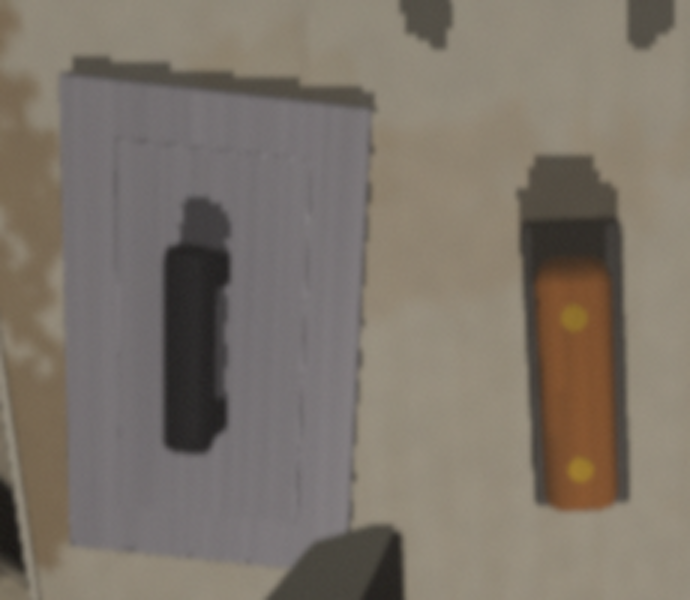

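```bash
python3 - <<'E'
from h import *
rows(.588,-.385,.0385,0.050)
E
```

```text
t=4.45 pos [ 0.5876 -0.3864  0.2027] yaw 0.0015 F [-0.5  0.4 -0.2] w 0.649
0.0001 -0.0005 0.0547 -0.016; 0.0001 -0.0005 0.0547 -0.016; 0.0001 -0.0005 0.0547 -0.016
```

Request:
jog_arm(targets="0 -0.0005 0.05 -0.016; 0 -0.0005 0.045 -0.016; 0 -0.0005 0.035 -0.016; 0 0 0.024 0; 0 0 0.01 0")

```text
time_s: 5.08
position: [0.5869, -0.3846, 0.0359]
orientation: [1.0, 0.025, -0.001, -0.001]
wrist_force: [-0.5, -0.3, -0.6]
gripper_width: 0.647
```

Request:
jog_arm(targets="0 0 0 0; 0 0 0 0")

```text
time_s: 5.32
position: [0.5883, -0.3861, 0.0388]
orientation: [1.0, 0.025, 0.001, 0.001]
wrist_force: [-0.3, 0.2, 0.5]
gripper_width: 0.651
```

Request:
jog_arm(targets="0 0 0 0; 0 0 0 0; 0 0 0 0; 0 0 0 0", grip=1, squeeze=35)

```text
time_s: 5.82
position: [0.5877, -0.3855, 0.0373]
orientation: [1.0, 0.024, 0.0, 0.0]
wrist_force: [1.6, 0.3, 0.5]
gripper_width: 0.271
```

```bash
python3 - <<'E'
from h import *
rows(.588,-.385,.21,0.050)
E
```

```text
t=5.83 pos [ 0.5877 -0.3855  0.0373] yaw 0.0489 F [1.6 0.3 0.5] w 0.271
0.0001 -0.0001 -0.0576 -0.000; 0.0001 -0.0001 -0.0576 -0.000; 0.0001 -0.0001 -0.0576 -0.000
```

```bash
cat >> h.py <<'E'
SC=np.array([.514,-.1675]); SA=-3.026
def S(x,y): return SC+np.array([[np.cos(SA),-np.sin(SA)],[np.sin(SA),np.cos(SA)]])@np.array([x,y])
def Sinv(p): return np.array([[np.cos(SA),np.sin(SA)],[-np.sin(SA),np.cos(SA)]])@(np.array(p)[:2]-SC)
SY=SA+np.pi/2
E
python3 - <<'E'
from h import *
st=state(); st["position"]=np.array(st["position"])+[0,0,.1]
x,y=S(-.040,.065); print(x,y)
rows(x,y,.185,SY,st=st,vmax=.05)
E
```

```text
0.5612298656604028 -0.22745281302574805
t=5.83 pos [ 0.5877 -0.3855  0.1373] yaw 0.0489 F [1.6 0.3 0.5] w 0.271
-0.0021 -0.0177 -0.0053 0.167; -0.0050 -0.0171 -0.0053 0.167; -0.0078 -0.0160 -0.0053 0.167; -0.0103 -0.0145 -0.0053 0.167; -0.0126 -0.0126 -0.0053 0.167
-0.0145 -0.0103 -0.0053 0.167; -0.0160 -0.0078 -0.0053 0.167; -0.0171 -0.0050 -0.0053 0.167; -0.0177 -0.0021 -0.0053 0.167
```

Request:
jog_arm(targets="0 0 -0.03 0; 0 0 -0.055 0; 0 0 -0.055 0; -0.002 -0.0175 -0.001 0.167; -0.005 -0.017 -0.001 0.167")

```text
time_s: 6.45
position: [0.5815, -0.3503, 0.1794]
orientation: [0.989, -0.145, 0.0, 0.0]
wrist_force: [-0.1, 0.7, -3.2]
gripper_width: 0.256
```

Request:
jog_arm(targets="-0.008 -0.016 -0.001 0.167; -0.0105 -0.0145 -0.001 0.167; -0.0125 -0.0125 -0.001 0.167; -0.0145 -0.0105 0 0.167; -0.016 -0.008 0 0.167")

```text
time_s: 7.08
position: [0.5663, -0.2616, 0.1813]
orientation: [0.846, -0.534, -0.001, -0.0]
wrist_force: [0.5, 0.0, -3.2]
gripper_width: 0.256
```

Request:
jog_arm(targets="-0.017 -0.005 0 0.167; -0.0175 -0.002 0 0.167; 0 0 0 0; 0 0 0 0")

```text
time_s: 7.58
position: [0.5611, -0.2282, 0.1819]
orientation: [0.748, -0.663, 0.0, 0.0]
wrist_force: [1.2, -0.0, -3.5]
gripper_width: 0.254
```

```bash
python3 - <<'E'
from h import *
im=save("wrist","w4.png"); save("top","t4.png")
x,y=S(-.040,.065); st=state();print(Sinv(st["position"]))
rows(x,y,.1315,SY,vmax=.03)
E
```

```text
[-0.03975225  0.06602492]
t=7.67 pos [ 0.5611 -0.2285  0.182 ] yaw -1.4525 F [ 0.3  0.2 -2.5] w 0.257
-0.0005 -0.0001 0.0252 0.001; -0.0005 -0.0001 0.0252 0.001
```

View pics/w4.png

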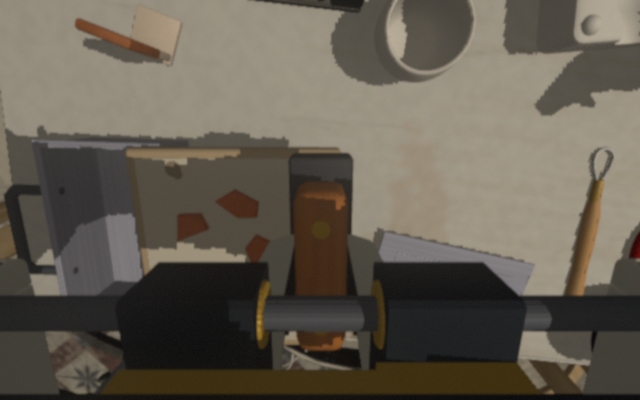

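The block is held square over the back of the shelf, with the sherds ahead of it in tool -x. I'll lower it.

Request:
jog_arm(targets="0 0 0.025 0; 0 0 0.018 0; 0 0 0.006 0; 0 0 0 0; 0 0 0 0")

```text
time_s: 8.3
position: [0.5616, -0.2282, 0.1341]
orientation: [0.747, -0.665, 0.001, -0.0]
wrist_force: [0.6, -0.1, -2.9]
gripper_width: 0.256
```

Request:
jog_arm(targets="0 0 0.002 0; 0 0 0 0")

```text
time_s: 8.55
position: [0.5611, -0.2277, 0.1314]
orientation: [0.747, -0.665, 0.0, -0.0]
wrist_force: [0.9, -1.3, -2.5]
gripper_width: 0.254
```

Request:
jog_arm(targets="0 0 0.0015 0; 0 0 0 0")

```text
time_s: 8.8
position: [0.561, -0.2276, 0.1295]
orientation: [0.747, -0.665, -0.0, 0.0]
wrist_force: [0.5, 0.3, -2.7]
gripper_width: 0.257
```

Request:
jog_arm(targets="-0.012 0 0 0; -0.014 0 0 0; -0.014 0 0 0; -0.014 0 0 0; -0.014 0 0 0")

```text
time_s: 9.43
position: [0.5531, -0.159, 0.1298]
orientation: [0.747, -0.664, 0.0, -0.0]
wrist_force: [-0.2, -1.4, -3.0]
gripper_width: 0.254
```

Request:
jog_arm(targets="-0.014 0 0 0; -0.012 0 0 0; -0.01 0 0 0; -0.008 0 0 0; -0.008 0 0 0")

```text
time_s: 10.05
position: [0.547, -0.1082, 0.1296]
orientation: [0.747, -0.665, 0.0, 0.0]
wrist_force: [0.6, 0.2, -2.1]
gripper_width: 0.257
```

Request:
jog_arm(targets="-0.008 0 0 0; -0.006 0 0 0; -0.003 0 0 0; 0 0 0 0")

```text
time_s: 10.55
position: [0.5451, -0.0915, 0.1297]
orientation: [0.747, -0.665, 0.0, 0.0]
wrist_force: [0.6, 0.3, -3.0]
gripper_width: 0.255
```

```bash
python3 - <<'E'
from h import *
im=save("wrist","w5.png"); im=save("top","t5.png")
a=cv2.imread("pics/t5.png")[170:300,200:360]; cv2.imwrite("pics/t5c.png",cv2.resize(a,None,fx=4,fy=4,interpolation=cv2.INTER_CUBIC))
st=state();print(Sinv(st["position"]),st["position"],yaw(st)-SY,st["wrist_force"])
E
```

```text
[-0.03968247 -0.07157223] [ 0.54516284 -0.09182861  0.12969244] 0.0010644943370468063 [ 0.53774744  0.32969819 -4.16590702]
```

View pics/t5c.png

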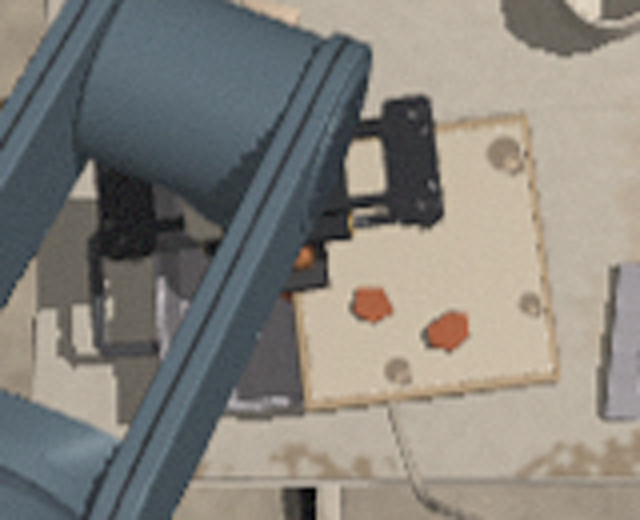

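View pics/w5.png

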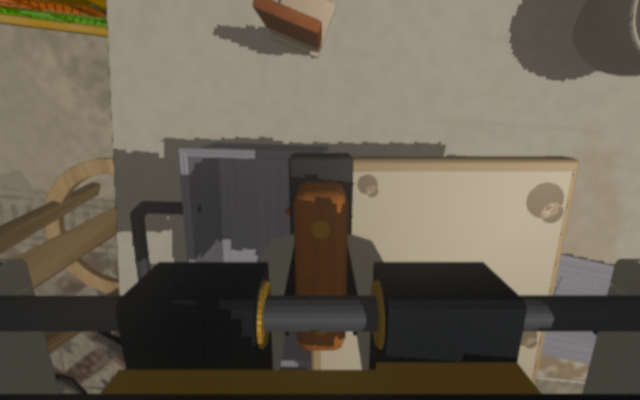

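Three sherds are gone and two remain, untouched. I'll nudge a little past the edge, lift, return and make the second stroke.

Request:
jog_arm(targets="-0.004 0 0 0; 0 0 0 0; 0.002 0 -0.03 0; 0.045 0.025 -0.005 0; 0.05 0.025 0 0")

```text
time_s: 11.28
position: [0.5065, -0.1905, 0.1656]
orientation: [0.748, -0.664, 0.001, -0.0]
wrist_force: [0.5, 0.1, -3.1]
gripper_width: 0.256
```

Request:
jog_arm(targets="0.043 0.025 0 0; 0 0 0.005 0; 0 0 0.015 0; 0 0 0.013 0; 0 0 0 0")

```text
time_s: 11.9
position: [0.4859, -0.2337, 0.1299]
orientation: [0.748, -0.664, -0.002, 0.0]
wrist_force: [0.2, 0.3, -3.2]
gripper_width: 0.258
```

```bash
python3 - <<'E'
from h import *
im=save("top","t6.png")
a=cv2.imread("pics/t6.png")[170:300,200:360]; cv2.imwrite("pics/t6c.png",cv2.resize(a,None,fx=4,fy=4,interpolation=cv2.INTER_CUBIC))
st=state();print(Sinv(st["position"]),st["position"],yaw(st)-SY,st["wrist_force"])
E
```

```text
[0.03512887 0.06296913] [ 0.48636813 -0.23410052  0.13072388] 0.002853670038996059 [-0.03676798  0.62661435 -3.00570893]
```

View pics/t6c.png

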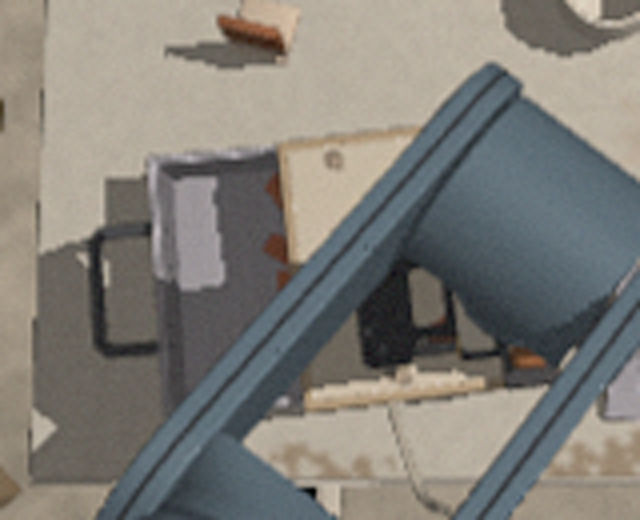

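Three sherds are in the pan at the shelf side, around crop (275,190–280). Starting stroke 2.

Request:
jog_arm(targets="-0.012 0 0.0008 0; -0.014 0 0 0; -0.014 0 0 0; -0.014 0 0 0; -0.014 0 0 0")

```text
time_s: 12.58
position: [0.4784, -0.1668, 0.131]
orientation: [0.747, -0.665, 0.0, -0.0]
wrist_force: [-0.3, -0.6, -1.6]
gripper_width: 0.261
```

Request:
jog_arm(targets="-0.014 0 0 0; -0.012 0 0 0; -0.01 0 0 0; -0.008 0 0 0; -0.008 0 0 0")

```text
time_s: 13.2
position: [0.4725, -0.1159, 0.1309]
orientation: [0.747, -0.665, 0.0, 0.0]
wrist_force: [0.2, -0.9, -3.2]
gripper_width: 0.255
```

Request:
jog_arm(targets="-0.008 0 0 0; -0.007 0 0 0; -0.004 0 0 0; 0 0 0 0")

```text
time_s: 13.7
position: [0.4702, -0.0972, 0.1309]
orientation: [0.747, -0.664, 0.0, 0.0]
wrist_force: [-0.1, -0.8, -3.5]
gripper_width: 0.256
```

Request:
jog_arm(targets="0 0 0 0; 0.003 0 -0.03 0; 0.05 -0.02 -0.005 0; 0.04 -0.018 0 0; 0 0 0 0")

```text
time_s: 14.32
position: [0.5203, -0.1886, 0.1658]
orientation: [0.746, -0.666, 0.001, 0.0]
wrist_force: [-0.6, 0.5, -2.8]
gripper_width: 0.26
```

```bash
python3 - <<'E'
from h import *
im=save("top","t7.png"); save("scene","s7.png"); save("wrist","w7.png")
a=cv2.imread("pics/t7.png")[170:300,200:360]; cv2.imwrite("pics/t7c.png",cv2.resize(a,None,fx=4,fy=4,interpolation=cv2.INTER_CUBIC))
a=cv2.imread("pics/s7.png")[140:280,180:360]; cv2.imwrite("pics/s7c.png",cv2.resize(a,None,fx=4,fy=4,interpolation=cv2.INTER_CUBIC))
st=state();print(st["time_s"],Sinv(st["position"]),st["position"],yaw(st)-SY,st["wrist_force"])
E
```

```text
14.475 [-0.00200978  0.01762823] [ 0.51802953 -0.18477879  0.16526851] 0.0008025926980281817 [ 0.10266916  0.04178734 -3.22310527]
```

View pics/t7c.png

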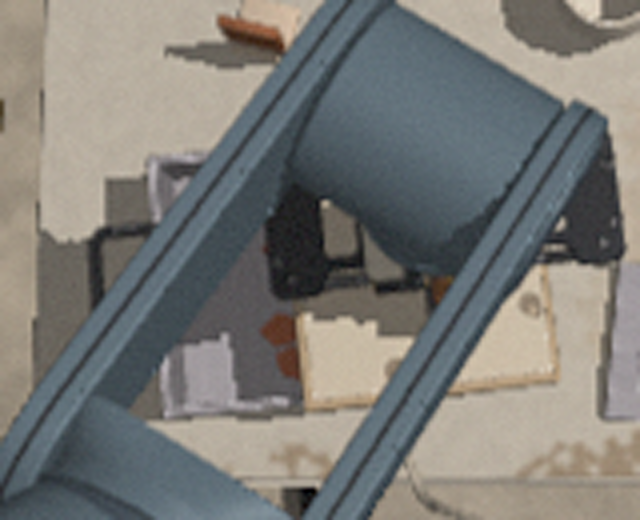

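View pics/s7c.png

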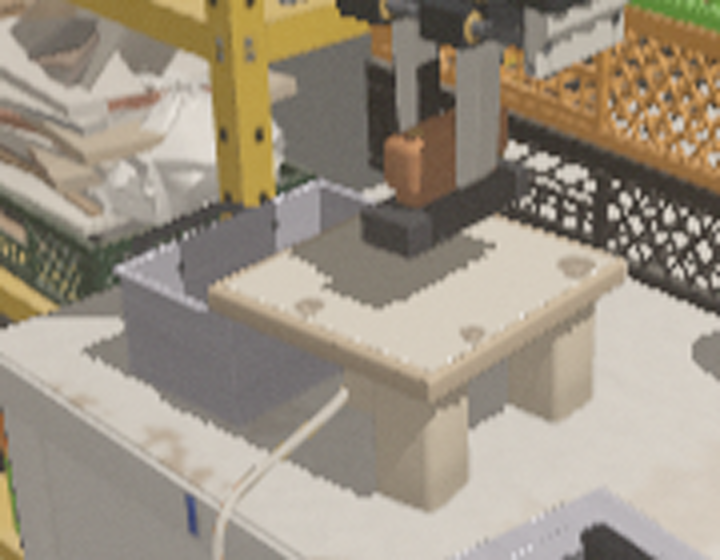

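View pics/w7.png

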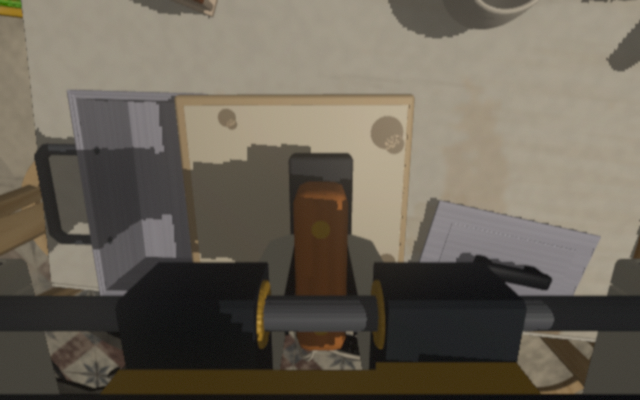

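All five are swept and the shelf is clear in the top, scene and wrist views. I'll set the block down at the back of the shelf.

Request:
jog_arm(targets="0.02 0.002 0 0; 0.017 0 0.01 0; 0 0 0.015 0; 0 0 0.008 0; 0 0 0.002 0")

```text
time_s: 15.1
position: [0.5204, -0.2215, 0.1295]
orientation: [0.747, -0.665, -0.001, 0.0]
wrist_force: [0.0, 0.9, -2.8]
gripper_width: 0.256
```

Request:
jog_arm(targets="0 0 0 0; 0 0 0.001 0; 0 0 0 0")

```text
time_s: 15.48
position: [0.5213, -0.2223, 0.1302]
orientation: [0.747, -0.665, 0.0, -0.0]
wrist_force: [1.1, 0.1, -3.5]
gripper_width: 0.255
```

Request:
jog_arm(targets="0 0 0.0012 0; 0 0 0 0")

```text
time_s: 15.72
position: [0.5211, -0.2223, 0.1286]
orientation: [0.747, -0.665, -0.0, 0.0]
wrist_force: [0.0, 0.2, -3.3]
gripper_width: 0.256
```

Request:
jog_arm(targets="0 0 0.001 0; 0 0 0 0")

```text
time_s: 15.98
position: [0.5212, -0.2224, 0.1283]
orientation: [0.747, -0.665, 0.0, -0.0]
wrist_force: [-1.2, 1.0, 4.5]
gripper_width: 0.253
```

Contact: the wrist force went from -3.3 to +4.5 N. Releasing, then rising.

Request:
jog_arm(targets="0 0 0 0; 0 0 0 0; 0 0 0 0", grip=-0.2)

```text
time_s: 16.35
position: [0.5213, -0.2224, 0.1276]
orientation: [0.747, -0.665, 0.0, -0.0]
wrist_force: [-0.4, -1.1, -1.1]
gripper_width: 0.528
```

Request:
jog_arm(targets="0 0 -0.02 0; 0 0 -0.045 0; 0 0 -0.045 0; 0 0 -0.01 0")

```text
time_s: 16.85
position: [0.5226, -0.2232, 0.2511]
orientation: [0.747, -0.665, 0.003, -0.0]
wrist_force: [0.5, -0.4, 0.1]
gripper_width: 0.602
```

```bash
python3 - <<'E'
from h import *
np.set_printoptions(precision=4,suppress=True)
rows(.44,.03,.20,1.686,vmax=.055)
E
```

```text
t=16.85 pos [ 0.5226 -0.2232  0.2511] yaw -1.4540 F [ 0.5 -0.4  0.1] w 0.602
-0.0522 0.0105 0.0102 0.000; -0.0522 0.0105 0.0102 0.000; -0.0522 0.0105 0.0102 0.000; -0.0522 0.0106 0.0102 0.000; -0.0522 0.0106 0.0102 0.000
```

```bash
python3 - <<'E'
from h import *
rows(.498,.032,.21,SY,vmax=.055)
E
```

```text
t=16.85 pos [ 0.5226 -0.2232  0.2511] yaw -1.4540 F [ 0.5 -0.4  0.1] w 0.602
-0.0513 -0.0011 0.0082 0.000; -0.0513 -0.0011 0.0082 0.000; -0.0513 -0.0010 0.0082 0.000; -0.0513 -0.0010 0.0082 0.000; -0.0513 -0.0010 0.0082 0.000
```

Request:
jog_arm(targets="-0.051 -0.001 0.005 0; -0.051 -0.001 0.005 0; -0.051 -0.001 0.01 0; -0.051 -0.001 0.01 0; -0.051 -0.001 0.01 0", grip=-0.4)

```text
time_s: 17.48
position: [0.4955, 0.0331, 0.2063]
orientation: [0.747, -0.665, -0.001, 0.0]
wrist_force: [0.8, 0.4, -1.0]
gripper_width: 0.703
```

Request:
jog_arm(targets="0 0 0 0; 0 0 0 0; 0 0 0 0")

```text
time_s: 17.85
position: [0.4968, 0.0303, 0.2076]
orientation: [0.747, -0.665, 0.0, 0.0]
wrist_force: [-0.1, 0.6, -0.4]
gripper_width: 0.695
```

```bash
python3 - <<'E'
from h import *
np.set_printoptions(precision=4,suppress=True)
st=state(); im=save("wrist","w8.png"); c=cam("wrist",st); save("top","t8.png")
for k,z in {"pan_grip":.055,"pan":0,"shelf_edge":.091}.items():
    for d in mark_of("wrist",k)[:1]: print(k,round(d["p"],2),np.round(d["position"],1),ray(c,d["position"],z))
print(st["time_s"],st["position"],yaw(st))
E
```

```text
pan_grip 0.63 [312.3 185.8] [0.4992 0.0396 0.055 ]
pan 0.93 [396.6 179.5] [ 0.5046 -0.052   0.    ]
shelf_edge 0.72 [461.4 202.2] [ 0.5075 -0.0863  0.091 ]
17.85 [0.4968 0.0303 0.2076] -1.455550038778873
```

View pics/w8.png

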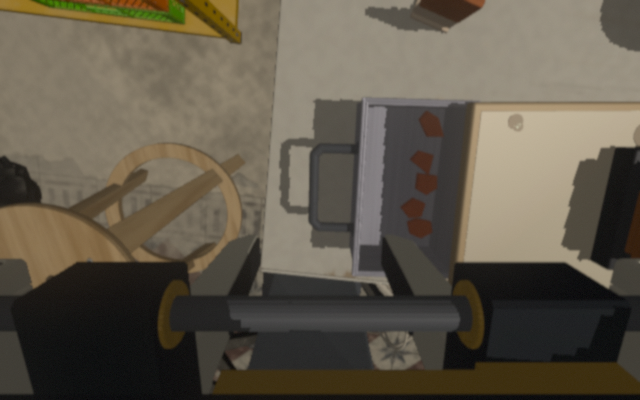

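All five sherds are visible in the pan: (430,125), (421,160), (427,183), (413,208) and (419,228). The bail bar is at col ~315, rows 150–230. Zooming in to measure it.

```bash
python3 - <<'E'
import cv2
a=cv2.imread("pics/w8.png")[85:285,265:495]; cv2.imwrite("pics/w8c.png",cv2.resize(a,None,fx=3,fy=3,interpolation=cv2.INTER_CUBIC))
E
```

```text
(no output)
```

View pics/w8c.png

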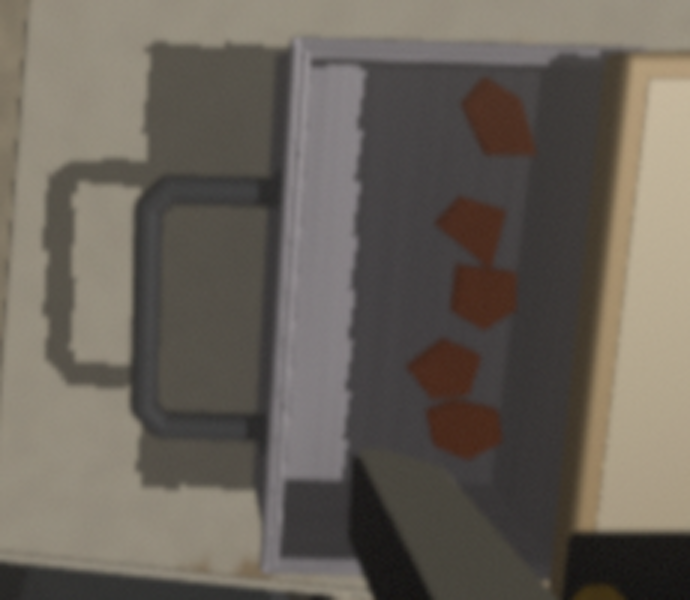

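```bash
python3 - <<'E'
from h import *
np.set_printoptions(precision=4,suppress=True)
st=state(); c=cam("wrist",st)
f=lambda u,v,z: ray(c,(u/3+264.7,v/3+84.7),z)
a,b=f(151,190,.057),f(147,425,.057); print(a,b,np.linalg.norm(a-b),np.arctan2(*(a-b)[[1,0]]),(a+b)/2)
a,b=f(293,38,.07),f(264,572,.07); print(a,b,np.linalg.norm(a-b),np.arctan2(*(a-b)[[1,0]]),(a+b)/2)
E
```

```text
[0.5346 0.0414 0.057 ] [0.4598 0.0344 0.057 ] 0.07508019432422404 0.09346795013296762 [0.4972 0.0379 0.057 ]
[0.5822 0.0067 0.07  ] [ 0.4191 -0.0081  0.07  ] 0.16377667241174332 0.09067250534250505 [ 0.5007 -0.0007  0.07  ]
```

```bash
python3 - <<'E'
from h import *
np.set_printoptions(precision=4,suppress=True)
st=state(); c=cam("wrist",st)
f=lambda u,v,z: ray(c,(u/3+264.7,v/3+84.7),z)
print("desk edge",f(30,0,0),f(8,400,0))
rows(.4972,.038,.047,-1.479,vmax=.05)
E
```

```text
desk edge [0.5879 0.0899 0.    ] [0.4436 0.0868 0.    ]
t=18.10 pos [0.4966 0.0307 0.2077] yaw -1.4554 F [ 0.2 -0.3  0.6] w 0.700
-0.0018 -0.0004 0.0402 0.006; -0.0018 -0.0003 0.0402 0.006; -0.0018 -0.0003 0.0402 0.006; -0.0018 -0.0003 0.0402 0.006
```

Request:
jog_arm(targets="-0.0075 -0.001 0.03 0.023; 0 0 0.035 0; 0 0 0.03 0; 0 0 0 0", grip=0.42)

```text
time_s: 18.6
position: [0.4948, 0.039, 0.1108]
orientation: [0.739, -0.673, -0.002, 0.001]
wrist_force: [-0.4, -0.1, -0.1]
gripper_width: 0.323
```

```bash
python3 - <<'E'
from h import *
np.set_printoptions(precision=4,suppress=True)
st=state(); im=save("wrist","w9.png"); c=cam("wrist",st)
print(proj(c,[[.4972,.038,.055],[.53,.041,.055]]))
rows(.4972,.038,.047,-1.479,vmax=.03)
E
```

```text
[[324.4021 218.7533]
 [324.6395 169.3747]]
t=18.65 pos [0.4961 0.0389 0.1124] yaw -1.4775 F [ 0.2 -0.1  0.6] w 0.306
0.0003 -0.0003 0.0218 0.000; 0.0003 -0.0003 0.0218 0.000; 0.0003 -0.0003 0.0218 0.000
```

View pics/w9.png

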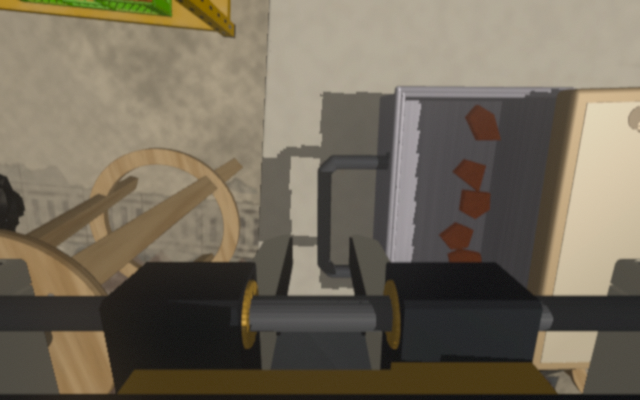

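The bail bar sits at col 325 between the fingers, as predicted (324.4). Descending.

Request:
jog_arm(targets="0.0005 -0.0005 0.03 0; 0 0 0.022 0; 0 0 0.01 0; 0 0 0.003 0; 0 0 0 0")

```text
time_s: 19.27
position: [0.4978, 0.0385, 0.0485]
orientation: [0.739, -0.673, 0.001, -0.0]
wrist_force: [0.3, -0.4, 1.1]
gripper_width: 0.284
```

Request:
jog_arm(targets="0 0 0 0; 0 0 0 0; 0 0 0 0", grip=1, squeeze=30)

```text
time_s: 19.65
position: [0.4975, 0.0383, 0.0482]
orientation: [0.74, -0.673, 0.001, -0.0]
wrist_force: [-0.8, -0.6, 2.3]
gripper_width: 0.086
```

Gripped at 0.086 × 93 = 8 mm, close to the 9 mm bar. Drawing it about 60 mm.

Request:
jog_arm(targets="-0.004 0 0 0; -0.007 0 0 0; -0.008 0 0 0; -0.008 0 0 0; -0.008 0 0 0")

```text
time_s: 20.27
position: [0.4937, 0.0741, 0.0477]
orientation: [0.74, -0.673, 0.0, 0.0]
wrist_force: [0.9, -4.0, 2.8]
gripper_width: 0.087
```

Request:
jog_arm(targets="-0.008 0 0 0; -0.008 0 0 0; -0.006 0 0 0; -0.003 0 0 0; 0 0 0 0")

```text
time_s: 20.9
position: [0.4913, 0.0989, 0.0477]
orientation: [0.739, -0.673, -0.0, -0.0]
wrist_force: [-0.9, -1.1, 5.1]
gripper_width: 0.083
```

Request:
jog_arm(targets="0 0 0 0; 0 0 0 0", grip=0.45)

```text
time_s: 21.15
position: [0.4909, 0.0987, 0.0472]
orientation: [0.739, -0.673, -0.001, 0.0]
wrist_force: [0.4, -0.2, 1.0]
gripper_width: 0.245
```

Request:
jog_arm(targets="0 0 -0.02 0; 0 0 -0.05 0; 0 0 -0.055 0; 0.045 0 -0.055 0; 0.045 0 -0.03 0")

```text
time_s: 21.78
position: [0.4999, 0.014, 0.2535]
orientation: [0.74, -0.672, 0.001, -0.001]
wrist_force: [1.9, -0.2, -1.1]
gripper_width: 0.278
```

Request:
jog_arm(targets="0 0 0 0; 0 0 0 0; 0 0 0 0", grip=-0.4)

```text
time_s: 22.15
position: [0.4984, 0.0153, 0.2495]
orientation: [0.74, -0.673, -0.001, 0.001]
wrist_force: [-0.9, -0.4, -0.4]
gripper_width: 0.55
```

```bash
python3 - <<'E'
from h import *
np.set_printoptions(precision=4,suppress=True)
st=state(); im=save("wrist","w10.png"); c=cam("wrist",st); 
for k,z in {"pan_grip":.055,"pan":0}.items():
    for d in mark_of("wrist",k)[:1]: print(k,round(d["p"],2),np.round(d["position"],1),ray(c,d["position"],z))
save("top","t10.png")
print(st["time_s"],st["position"],yaw(st))
a=cv2.imread("pics/w10.png")[60:260,220:450]; cv2.imwrite("pics/w10c.png",cv2.resize(a,None,fx=3,fy=3,interpolation=cv2.INTER_CUBIC))
E
```

```text
pan_grip 0.84 [246.3 179.4] [0.4914 0.0955 0.055 ]
pan 0.85 [324.1 170.3] [0.4993 0.0127 0.    ]
22.15 [0.4984 0.0153 0.2495] -1.4760246687195318
```

View pics/w10.png

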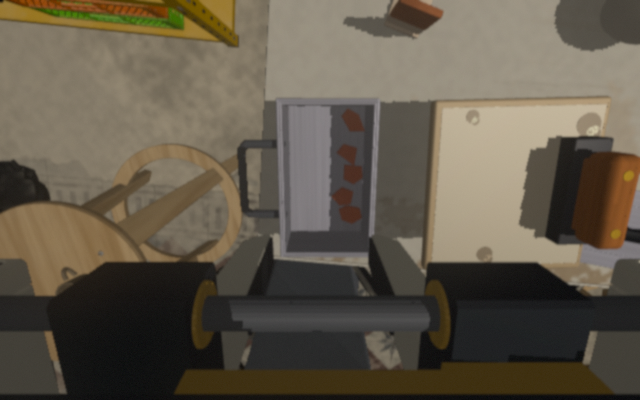

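View pics/w10c.png

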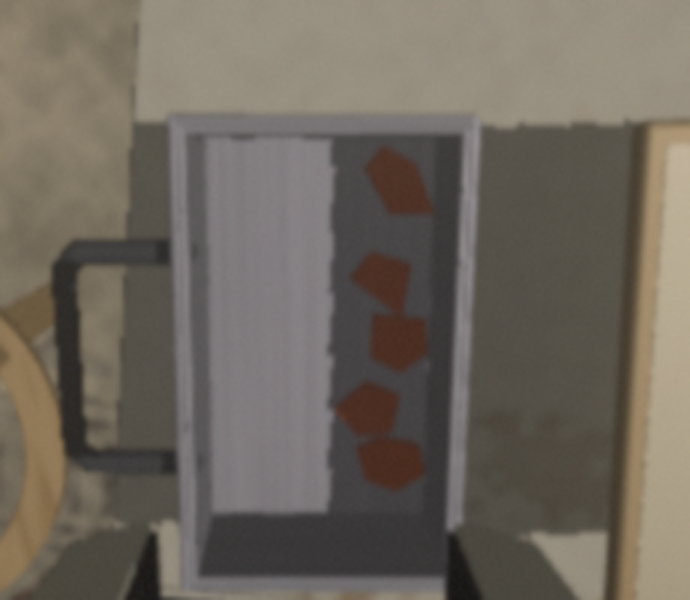

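```bash
python3 - <<'E'
from h import *
np.set_printoptions(precision=4,suppress=True)
st=state(); c=cam("wrist",st)
f=lambda u,v,z: ray(c,(u/3+219.7,v/3+59.7),z)[:2]
# model order (+x,-y),(-x,-y),(-x,+y),(+x,+y); pan x -> world -x ; -y -> world +y (image left)
P=np.array([f(184,588,.07),f(168,115,.07),f(480,117,.07),f(460,588,.07)])
cm,a,res=fitrect(P,.166,.101); print(cm,a,a+np.pi,res)
c2,a2,r2=fitrect(np.array([f(184,588,.07),f(168,115,.07)]*1+[f(168,115,.07),f(184,588,.07)]),.166,0.0001); print(a2,np.linalg.norm(P[0]-P[1]),np.linalg.norm(P[1]-P[2]))
rows(.463,-.376,.20,0.,vmax=.058)
E
```

```text
[0.5006 0.0095] -3.0471063557245266 0.09448629786526652 [[ 0.0014 -0.0005]
 [-0.001  -0.0007]
 [-0.0017  0.0007]
 [ 0.0013  0.0006]]
-3.046909535077241 0.16360709552337757 0.09955173610325753
t=22.35 pos [0.499  0.0149 0.2503] yaw -1.4758 F [-0.6 -0.9  1.1] w 0.688
0.0429 0.0081 0.0056 -0.164; 0.0410 0.0150 0.0056 -0.164; 0.0380 0.0215 0.0056 -0.164; 0.0340 0.0274 0.0056 -0.164; 0.0290 0.0326 0.0056 -0.164
0.0233 0.0369 0.0056 -0.164; 0.0170 0.0402 0.0056 -0.164; 0.0102 0.0424 0.0056 -0.164; 0.0031 0.0435 0.0056 -0.164
```

Pan pose: centre (0.500, 0.0095), yaw 0.094. This agrees with the kinematic estimate, and the pan is clear of the shelf. On to the lid.

Request:
jog_arm(targets="0.043 0.008 0.0055 -0.164; 0.041 0.015 0.0055 -0.164; 0.038 0.0215 0.0055 -0.164; 0.034 0.0275 0.0055 -0.164; 0.029 0.0325 0.0055 -0.164")

```text
time_s: 22.98
position: [0.479, -0.2042, 0.2231]
orientation: [0.948, -0.32, -0.0, -0.0]
wrist_force: [0.3, 0.4, -0.1]
gripper_width: 0.7
```

Request:
jog_arm(targets="0.0235 0.037 0.0055 -0.164; 0.017 0.04 0.0055 -0.164; 0.01 0.0425 0.0055 -0.164; 0.003 0.0435 0.0055 -0.164; 0 0 0 0")

```text
time_s: 23.6
position: [0.4621, -0.3794, 0.2001]
orientation: [1.0, -0.001, -0.001, -0.0]
wrist_force: [0.4, 1.2, -0.2]
gripper_width: 0.7
```

Request:
jog_arm(targets="0 0 0 0; 0 0 0 0")

```text
time_s: 23.85
position: [0.4632, -0.3757, 0.2017]
orientation: [1.0, -0.0, 0.0, -0.0]
wrist_force: [0.3, -0.8, -0.2]
gripper_width: 0.697
```

```bash
python3 - <<'E'
from h import *
np.set_printoptions(precision=4,suppress=True)
st=state(); im=save("wrist","w11.png"); c=cam("wrist",st); 
for k,z in {"lid_grip":.03,"lid":0}.items():
    for d in mark_of("wrist",k)[:1]: print(k,round(d["p"],2),np.round(d["position"],1),ray(c,d["position"],z))
print(st["time_s"],st["position"],yaw(st))
a=cv2.imread("pics/w11.png")[60:280,200:450]; cv2.imwrite("pics/w11c.png",cv2.resize(a,None,fx=2.7,fy=2.7,interpolation=cv2.INTER_CUBIC))
E
```

```text
lid_grip 0.61 [314. 186.] [ 0.4557 -0.3745  0.03  ]
lid 0.96 [318. 181.] [ 0.4595 -0.3756  0.    ]
23.85 [ 0.4632 -0.3757  0.2017] -0.00048710498363160973
```

View pics/w11c.png

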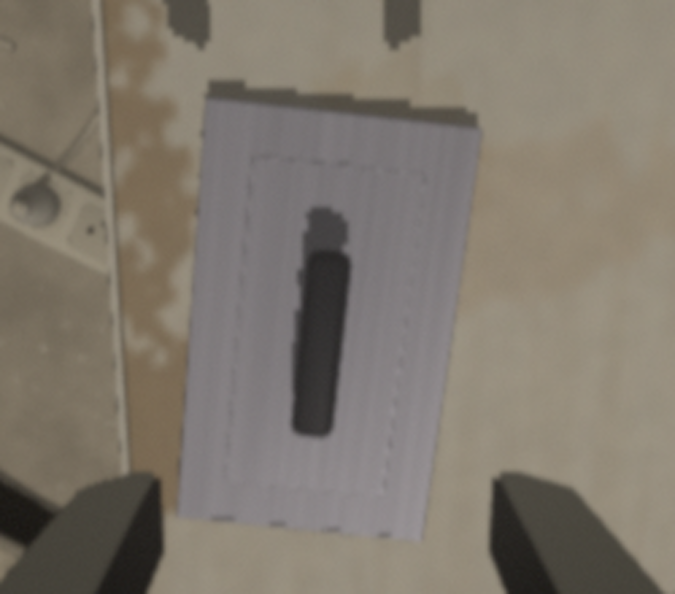

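Lid view: flange corners at (209,98), (481,129), (423,542) and (177,516) in the crop, with the handle axis from (331,252) to (312,435).

```bash
python3 - <<'E'
from h import *
np.set_printoptions(precision=4,suppress=True)
st=state(); c=cam("wrist",st)
f=lambda u,v,z: ray(c,(u/2.7+199.7,v/2.7+59.7),z)[:2]
# lid x -> world -y (down): +x = bottom; y = z×x: x=-Y => y=+X (image right)
P=np.array([f(177,516,.011),f(209,98,.011),f(481,129,.011),f(423,542,.011)])
cm,a,res=fitrect(P,.168,.103); print(cm,a,"jaw yaw",a+np.pi/2,res)
A,B=f(331,252,.037),f(312,435,.037); print((A+B)/2,np.linalg.norm(A-B),np.arctan2(*(B-A)[::-1])+np.pi/2)
rows(cm[0],cm[1],.022,a+np.pi/2,vmax=.05)
E
```

```text
[ 0.4605 -0.3765] -1.6797476667244133 jaw yaw -0.10895133992951678 [[ 0.0005  0.0012]
 [ 0.0011 -0.0011]
 [-0.0015 -0.0008]
 [-0.      0.0006]]
[ 0.4604 -0.3754] 0.0682944043083062 -0.10295477401071595
t=24.00 pos [ 0.4632 -0.3761  0.202 ] yaw -0.0001 F [ 0.   1.  -0.6] w 0.700
-0.0007 0.0001 0.0450 0.027; -0.0007 0.0001 0.0450 0.027; -0.0007 0.0001 0.0450 0.027; -0.0007 0.0002 0.0450 0.027
```

Request:
jog_arm(targets="-0.001 0 0.04 0.036; -0.001 0 0.05 0.036; -0.0005 0 0.04 0.035; 0 0 0.025 0; 0 0 0.013 0", grip=-0.1)

```text
time_s: 24.62
position: [0.46, -0.376, 0.0323]
orientation: [0.999, -0.054, -0.001, -0.001]
wrist_force: [0.5, 0.2, 0.8]
gripper_width: 0.549
```

Request:
jog_arm(targets="0 0 0.004 0; 0 0 0 0; 0 0 0 0")

```text
time_s: 25.0
position: [0.4609, -0.3775, 0.0307]
orientation: [0.999, -0.054, 0.001, 0.001]
wrist_force: [0.6, 0.0, 0.2]
gripper_width: 0.551
```

```bash
python3 - <<'E'
from h import *
rows(.4605,-.376,.0255,-.107)
E
```

```text
t=25.00 pos [ 0.4609 -0.3775  0.0307] yaw -0.1079 F [0.6 0.  0.2] w 0.551
-0.0005 -0.0015 0.0052 -0.001
```

Request:
jog_arm(targets="-0.0005 -0.001 0.0045 0; 0 0 0 0; 0 0 0 0")

```text
time_s: 25.38
position: [0.4599, -0.3759, 0.0251]
orientation: [0.999, -0.054, 0.0, 0.0]
wrist_force: [-0.5, -0.1, -0.8]
gripper_width: 0.553
```

Request:
jog_arm(targets="0 0 0 0; 0 0 0 0; 0 0 0 0; 0 0 0 0", grip=1, squeeze=30)

```text
time_s: 25.88
position: [0.46, -0.376, 0.0251]
orientation: [0.999, -0.054, 0.0, 0.0]
wrist_force: [0.8, 1.2, 0.4]
gripper_width: 0.17
```

```bash
python3 - <<'E'
from h import *
st=state();print(st["position"],yaw(st))
st["position"]=np.array(st["position"])+[0,0,.18]
rows(.500,.0095,.22,.0935-np.pi/2,st=st,vmax=.045)
E
```

```text
[ 0.45997279 -0.37597236  0.0250638 ] -0.10802903646873639
t=25.88 pos [ 0.46   -0.376   0.2051] yaw -0.1080 F [0.8 1.2 0.4] w 0.170
-0.0002 -0.0431 -0.0017 0.152; -0.0067 -0.0425 -0.0017 0.152; -0.0131 -0.0410 -0.0017 0.152; -0.0192 -0.0386 -0.0017 0.152; -0.0248 -0.0352 -0.0017 0.152
-0.0298 -0.0311 -0.0017 0.152; -0.0342 -0.0262 -0.0017 0.152; -0.0378 -0.0207 -0.0017 0.152; -0.0405 -0.0147 -0.0017 0.152
```

Request:
jog_arm(targets="0 0 -0.02 0; 0 0 -0.04 0; 0 0 -0.05 0; 0 0 -0.05 0; 0 0 -0.025 0")

```text
time_s: 26.5
position: [0.4605, -0.3765, 0.2131]
orientation: [0.999, -0.054, 0.001, 0.001]
wrist_force: [0.8, 0.1, -2.0]
gripper_width: 0.171
```

Request:
jog_arm(targets="0 -0.043 -0.0015 0.152; -0.0065 -0.0425 -0.0015 0.152; -0.013 -0.041 -0.0015 0.152; -0.019 -0.0385 -0.0015 0.152; -0.025 -0.035 -0.0015 0.152")

```text
time_s: 27.12
position: [0.482, -0.1606, 0.2173]
orientation: [0.906, -0.423, -0.0, -0.0]
wrist_force: [0.6, -0.8, -1.1]
gripper_width: 0.17
```

Request:
jog_arm(targets="-0.03 -0.031 -0.0015 0.152; -0.034 -0.026 -0.0015 0.152; -0.038 -0.0205 -0.0015 0.152; -0.0405 -0.0145 -0.0015 0.152; 0 0 0 0")

```text
time_s: 27.75
position: [0.4988, 0.0119, 0.2234]
orientation: [0.741, -0.672, -0.0, -0.0]
wrist_force: [-0.2, -0.3, -2.5]
gripper_width: 0.171
```

Request:
jog_arm(targets="0 0 0 0; 0 0 0 0")

```text
time_s: 28.0
position: [0.4991, 0.0082, 0.2233]
orientation: [0.74, -0.673, -0.0, 0.0]
wrist_force: [0.3, -0.6, -1.6]
gripper_width: 0.168
```

```bash
python3 - <<'E'
from h import *
np.set_printoptions(precision=4,suppress=True)
st=state(); im=save("wrist","w12.png"); c=cam("wrist",st); save("top","t12.png"); save("scene","s12.png")
rows(.5,.0095,.12,.0935-np.pi/2,vmax=.04)
E
```

```text
t=28.15 pos [0.4992 0.0082 0.2234] yaw -1.4772 F [-0.5 -0.2 -2.1] w 0.168
-0.0004 -0.0003 0.0345 0.000; -0.0004 -0.0003 0.0345 0.000; -0.0004 -0.0003 0.0345 0.000
```

View pics/w12.png

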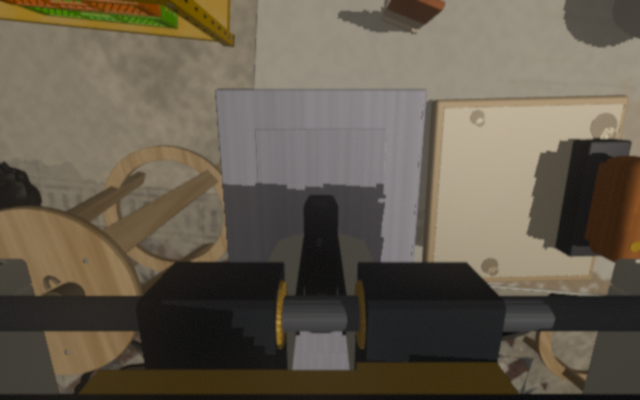

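View pics/s12.png

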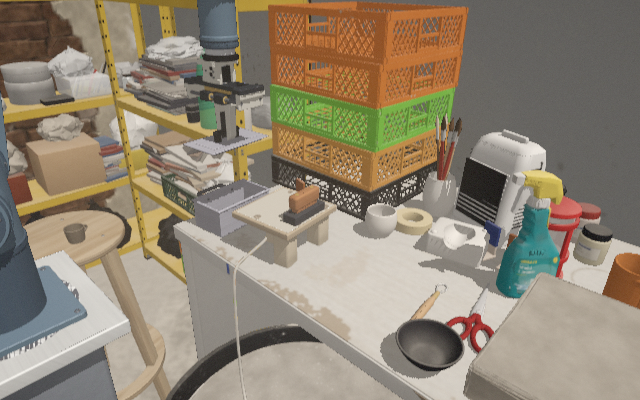

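```bash
python3 - <<'E'
from h import *
np.set_printoptions(precision=4,suppress=True)
st=state(); c=cam("wrist",st); z=st["position"][2]-.0251+.011
A,B=ray(c,(217,89.5),z),ray(c,(427,90.5),z)
print(A,B,np.linalg.norm(A-B)); e=(B-A)/np.linalg.norm(B-A); ang=np.arctan2(e[1],e[0]); print("yaw",ang,yaw(st))
inw=np.array([e[1],-e[0]]); print("centre",((A+B)/2)[:2]+inw*.084)
E
```

```text
[0.5753 0.0663 0.2093] [ 0.5842 -0.0337  0.2093] 0.10041028853731394
yaw -1.482268124154066 -1.477186198671994
centre [0.496  0.0089]
```

Request:
jog_arm(targets="-0.001 -0.001 0.03 0; 0 0 0.04 0; 0 0 0.03 0; 0 0 0.014 0; 0 0 0.004 0")

```text
time_s: 28.78
position: [0.5001, 0.0099, 0.1052]
orientation: [0.74, -0.673, -0.0, 0.0]
wrist_force: [0.4, 0.8, -1.7]
gripper_width: 0.168
```

Request:
jog_arm(targets="0 0 0 0; 0 0 0 0; 0 0 0 0")

```text
time_s: 29.15
position: [0.5007, 0.0102, 0.1064]
orientation: [0.74, -0.673, 0.001, -0.0]
wrist_force: [-0.1, 0.3, -2.1]
gripper_width: 0.167
```

```bash
python3 - <<'E'
from h import *
np.set_printoptions(precision=4,suppress=True)
st=state(); im=save("wrist","w13.png"); save("scene","s13.png"); save("top","t13.png")
a=cv2.imread("pics/w13.png")[50:280,190:450]; cv2.imwrite("pics/w13c.png",cv2.resize(a,None,fx=2.6,fy=2.6,interpolation=cv2.INTER_CUBIC))
a=cv2.imread("pics/s13.png")[150:260,170:300]; cv2.imwrite("pics/s13c.png",cv2.resize(a,None,fx=5,fy=5,interpolation=cv2.INTER_CUBIC))
rows(.5005,.0095,.096,.0935-np.pi/2,vmax=.04)
E
```

```text
t=29.30 pos [0.5003 0.0103 0.1059] yaw -1.4759 F [ 1.1  0.2 -1.6] w 0.166
0.0008 -0.0001 0.0099 0.001
```

View pics/w13c.png

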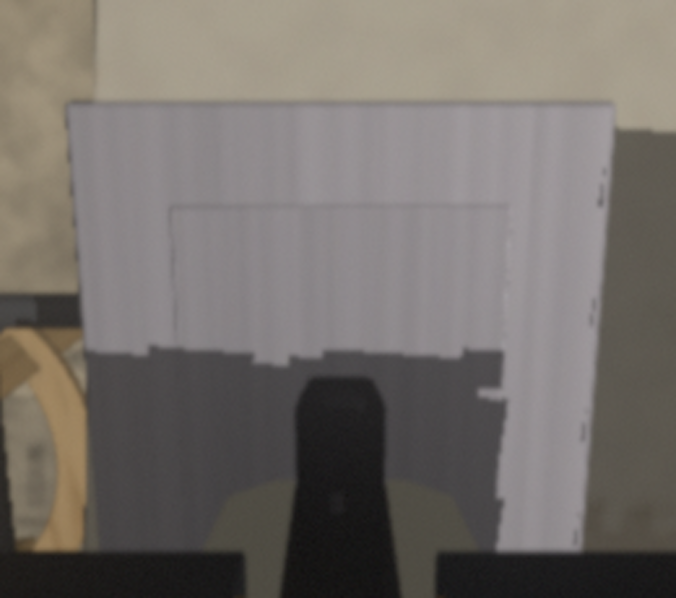

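View pics/s13c.png

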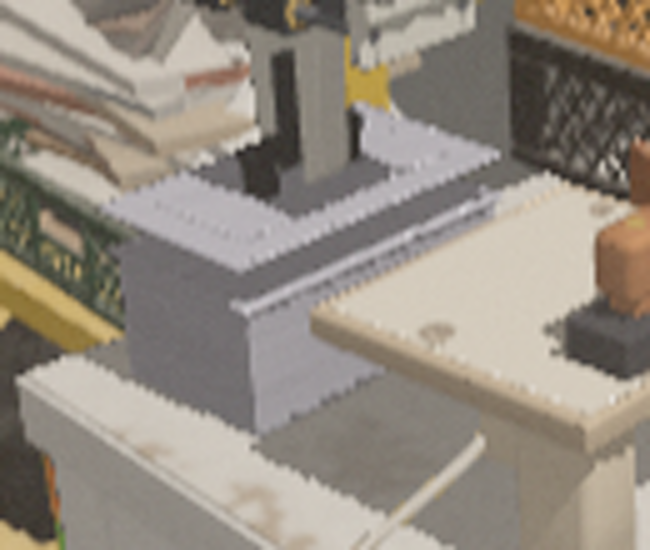

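In the scene crop the lid's near corner (240,270) is straight above the pan's corner (240,305), and the far corners match too. Lowering slowly.

Request:
jog_arm(targets="0.0005 0 0.003 0; 0 0 0.003 0; 0 0 0.003 0; 0 0 0.002 0; 0 0 0 0")

```text
time_s: 29.92
position: [0.5, 0.0098, 0.0943]
orientation: [0.74, -0.673, -0.0, 0.0]
wrist_force: [-0.1, 0.5, -1.8]
gripper_width: 0.169
```

Request:
jog_arm(targets="0 0 0.002 0; 0 0 0.002 0; 0 0 0 0")

```text
time_s: 30.3
position: [0.5, 0.0098, 0.0903]
orientation: [0.74, -0.673, -0.0, 0.0]
wrist_force: [-0.0, 0.3, -1.2]
gripper_width: 0.169
```

Request:
jog_arm(targets="0 0 0.0015 0; 0 0 0 0")

```text
time_s: 30.55
position: [0.5001, 0.0098, 0.0889]
orientation: [0.74, -0.673, -0.0, 0.0]
wrist_force: [0.3, 0.2, -2.4]
gripper_width: 0.172
```

Request:
jog_arm(targets="0 0 0.001 0; 0 0 0 0")

```text
time_s: 30.8
position: [0.5001, 0.0098, 0.088]
orientation: [0.74, -0.673, -0.0, 0.0]
wrist_force: [1.0, 0.1, -1.1]
gripper_width: 0.167
```

Request:
jog_arm(targets="0 0 0.001 0; 0 0 0 0")

```text
time_s: 31.05
position: [0.5002, 0.0097, 0.087]
orientation: [0.74, -0.673, 0.0, -0.0]
wrist_force: [-0.5, -0.3, -1.9]
gripper_width: 0.171
```

Request:
jog_arm(targets="0 0 0.001 0; 0 0 0 0")

```text
time_s: 31.3
position: [0.5003, 0.0097, 0.087]
orientation: [0.74, -0.673, 0.0, -0.0]
wrist_force: [-2.6, 0.9, 7.3]
gripper_width: 0.17
```

Request:
jog_arm(targets="0 0 0.0008 0; 0 0 0 0")

```text
time_s: 31.55
position: [0.5003, 0.0098, 0.087]
orientation: [0.74, -0.673, 0.0, -0.0]
wrist_force: [-6.3, -0.0, 13.5]
gripper_width: 0.17
```

Contact came at TCP z 0.0870, and full seating was predicted at 0.0871. I'll ease off the pressure and release.

Request:
jog_arm(targets="0 0 -0.0012 0; 0 0 0 0")

```text
time_s: 31.8
position: [0.5004, 0.0097, 0.087]
orientation: [0.74, -0.673, 0.0, -0.0]
wrist_force: [-1.5, 0.2, 6.4]
gripper_width: 0.17
```

Request:
jog_arm(targets="0 0 0 0; 0 0 0 0; 0 0 0 0", grip=0.4)

```text
time_s: 32.17
position: [0.5001, 0.0097, 0.0862]
orientation: [0.74, -0.673, -0.0, 0.0]
wrist_force: [-1.5, -0.1, 0.1]
gripper_width: 0.302
```

Request:
jog_arm(targets="0 0 -0.015 0; 0 0 -0.04 0; 0 0 -0.05 0; 0 0 -0.05 0; 0 0 -0.02 0")

```text
time_s: 32.8
position: [0.5015, 0.0096, 0.266]
orientation: [0.74, -0.673, 0.003, -0.002]
wrist_force: [0.4, -0.1, -1.4]
gripper_width: 0.3
```

Request:
jog_arm(targets="0 0 0 0; 0 0 0 0; 0 0 0 0")

```text
time_s: 33.17
position: [0.4994, 0.0099, 0.2601]
orientation: [0.74, -0.673, -0.001, 0.001]
wrist_force: [-0.6, -0.1, -0.3]
gripper_width: 0.303
```

```bash
python3 - <<'E'
from h import *
np.set_printoptions(precision=4,suppress=True)
st=state(); im=save("wrist","w14.png"); save("scene","s14.png"); save("top","t14.png")
a=cv2.imread("pics/s14.png")[150:280,170:370]; cv2.imwrite("pics/s14c.png",cv2.resize(a,None,fx=4,fy=4,interpolation=cv2.INTER_CUBIC))
rows(.4,.2,.3)
E
```

```text
t=33.33 pos [0.4998 0.0098 0.2605] yaw -1.4760 F [ 0.  -0.3  0.2] w 0.302
-0.0497 0.0203 -0.0099 -0.000; -0.0497 0.0203 -0.0099 -0.000; -0.0497 0.0203 -0.0099 -0.000; -0.0497 0.0203 -0.0099 -0.000
```

View pics/w14.png

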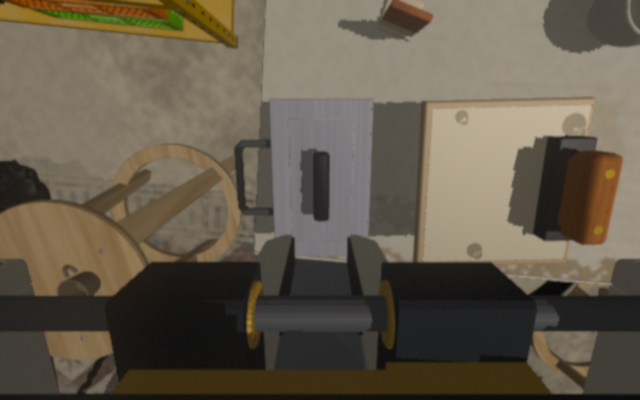

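View pics/s14c.png

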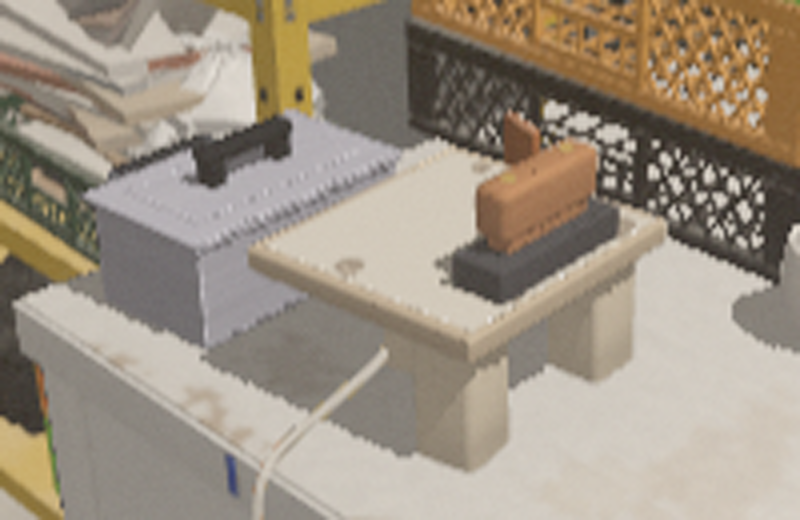

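The lid is seated flush and level on the pan, which stands clear of the shelf. The block is standing on the shelf, no sherds are left there, and the gripper is free above. Handing in.

```bash
python3 -c "
from plant import *
print(hand_in(), state()['time_s'])"
```

```text
the job is handed in; nothing more can be done
the job is handed in; nothing more can be done
```

The job is done and handed in. The robot clock was about 33 s, against the 72 s limit.

- **Sweep:** I swept all five sherds off the shelf in two strokes with the block, holding it by its wooden grip. The fingertips stayed about 25 mm or more above the shelf. I counted all five in the pan by wrist camera before drawing it out and again after. The block stands at the back of the cleared shelf.
- **Pan:** I drew it about 60 mm out by the bail. The camera and the arm's own position agreed on where it ended up to about 1 mm, and a clear gap to the shelf shows.
- **Lid:** I lowered it in steps of 1 to 3 mm. Contact came at tool height 0.0870 m, against a predicted 0.0871 m for fully seated. I let it go with the load eased off and the tool height unchanged, so it did not drop. The final wrist and scene pictures show it flush and level.

**What disagreed:** with the lid held above the pan, one camera estimate put its centre about 3 mm from where the arm placed it. The scene view showed the corners aligned, and the lid went in with no force until it seated.

The other things on the desk were never touched. The tile and part of the cup appear in the last wrist picture, apparently where they were. I did not measure any of them again afterwards.

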